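# Fit an adjustable wrench to an injector's solenoid nut and nip it up

### The arm

A 6-joint arm with a two-finger parallel gripper is mounted at the origin on the work surface. World frame = base frame: x ahead of the robot, y to its left, z up, the work surface at z = 0. Lengths are in m, angles in rad, forces in N, time in s.
With the tool pointing down it reaches from about 0.225 to 0.875 m from the base axis. Payload 3.4 kg.
Tool frame: the origin (TCP) lies at the very end of the fingers, on their centre line; the grasp point (between the pads) lies 19 mm behind it; z points along the fingers, y is the line along which they close (so a half turn about z gives the same grasp; the last joint's range is limited). The gripper opens to 85 mm and grips with 20 to 120 N. Pads are 22 mm wide; open, the fingers measure 114 mm over their backs; the gripper's body (76 mm by 85 mm) begins 54 mm behind the grasp point. The pads swing forward as they close: fully open they stand 13 mm farther back than shut.
Start: joints at [-1.355, 0.276, 1.505, -0, 1.361, -0.121], TCP at [0.19, -0.543, 0.231] pointing down, gripper open.
Joint ranges: [-2.89, 2.89], [-0.75, 2.08], [0.22, 2.7], [-1.18, 4.32], [0.11, 2.71], [-2.7, 2.7]. Speed limits (rad/s): [2.57, 2.57, 3.14, 3.14, 3.14, 3.14].

### API

Orientations are given as a unit quaternion [w, x, y, z].
In Python, from rig import readout, vision, manip gives the robot as it stands.
- The arm moves only by the shell command python3 -m handwheel 'ROWS' [FORCE]. ROWS is JSON, a list of rows, each a list of 3 entries, a list of its own where there are three numbers: the shift along the tool's x, y, z in mm, then the turn, a rotation vector about the tool's x, y, z in units of 6 degrees (1.0 is 6 degrees), then the closure, from -1 (fully open) to 1 (shut), so that 0 is half open. A call has 1 to 20 rows; each row shifts and turns the commanded pose from where the row before left it, along the tool's axes as they then stand; what a row does not reach is not made up. A row lasts 1/8 s, in which the tool goes at most 62.5 mm and 10.7 degrees, less where a joint would pass 70% of its speed; a pose out of reach is approached as far as the arm can. A call is refused whole if a number of a shift passes 62.5 or a number of a turn 1, either way. A call with a gripper value outside its range is refused whole. The fingers move at their own pace and stop on an object; FORCE is the grip in N (left out, the last holds). Time passes only in rows, so rows that do not move let the fingers close. It gives the time, the measured TCP pose, the force, the opening and the grip force at its end, in the units of the state.
- readout.get_state(): the state, without advancing time (a new reading comes with each control period).
- vision.get_image(name): name is "side" or "top" or "wrist"; returns the picture (384x512x3 uint8, blue, green, red); there is no depth.
- vision.camera_params(name): a dict with "intrinsics" (3x3 intrinsics, pixels), "rvec" (rotation vector, rad) and "tvec" (3), from world to camera coordinates, as OpenCV has them; the wrist camera has in their place "hand_eye" (4x4, takes a point from camera to tool coordinates, whose origin is the TCP and whose axes are the flange's). Camera axes: x right, y down, z forward; pixel columns grow to the right and rows downward; lengths in m; the calibration is good to about 2 mm. A picture is of the moment at which its call begins: read the wrist's pose just before it. camera_params takes no time and is no camera call.
- manip.sign_off(): hands the job in; it is judged then, once.
The state is a dict: "clock": time; "qpos": joint angles; "qd": joint speeds; "effort": joint torques, N m; "position": TCP position; "ee_rot": TCP orientation; "contact_force": force on the tool from outside, world axes, zero at the start; "moment": the same for the moment, N m; "width": finger opening in m; "gripper_force": force on a finger pad.
Only numpy, scipy, OpenCV 4.12 (cv2) and the standard library are available. Lean on these libraries where they do the work, as an engineer would, in place of code of your own. Each camera call takes 0.05 s, during which the arm holds its last target. There are 200 camera calls.

### The job

Lay the adjustable wrench flat on the bench with its wide-open jaws round the hexagonal nut of the injector that stands in the bench, and let go of it. Then roll the wrench's thumbwheel with a fingertip until the jaws are snug on the nut's flats (less than a millimetre of play), and only then pull the handle round to turn the nut about 30 degrees clockwise as seen from above. Leave the wrench snug on the nut and do not disturb the other things on the bench.

Things in the scene. Friction and masses are not known exactly. Their poses are not given: they have to be found in the camera images.
- wrench_mouth (a point): Adjustable wrench: dark steel, 250 mm long, 0.45 kg, loose, flat on the bench, thumbwheel up. This point, 7.5 mm above its underside, is where a 24 mm nut's centre sits when a flat rests on the fixed jaw. Axes: x out of the mouth, z up. Fixed jaw: the face y = -12 mm, x -16 to 15. Throat (back of the mouth): x = -16 mm. Seen from above the head spans y -31 to 38 mm when open, x -74 to 17.
- jaw_face (a point): Middle of the movable jaw's face, at half thickness; it moves with that jaw. In the wrench's axes (as wrench_mouth) it lies at (0, 22 mm minus joint jaw, 0) from wrench_mouth and faces the fixed jaw (-y). The jaw is 12 to 16 mm wide in y behind this face and as long as the fixed one.
- wrench_grip (a point): Point on the handle's centre line near the wrench's centre of mass, half-way up the 13 mm thick handle, which lies flat on the bench and is about 22 mm wide here. At (-106.7, 17.8, -1) mm from wrench_mouth in the wrench's axes. Axes as wrench_mouth, but the handle itself runs at 15 degrees to them: its direction towards the free end is (-0.966, 0.259) in x, y.
- handle_end (a point): Centre of the handle's round free end (12.5 mm radius, 13 mm thick), half-way up. At (-216.8, 47.3, -1) mm from wrench_mouth in the wrench's axes. Axes as wrench_mouth. The handle is 25 mm wide here.
- wheel_top (a point): Top of the thumbwheel: a knurled steel roller, 18 mm diameter, 15.5 mm long, axis along the wrench's y, in a window of the head; (-41, 0.5, 11.1) mm from wrench_mouth. Only its crest shows, 3.6 mm above the head. Stroking it towards the mouth (+x) closes the jaws, 1.5 mm per 10 mm of stroke. About 4 N to turn (press 8 N or more), self-locking; once the jaws are snug it stops and the finger slips.
- jaw (a joint): Travel of the movable jaw from fully open, m: the opening is 34 mm minus this, so it grows as the jaws close. At 0.010 they are snug on the 24 mm nut; within 0.001 is snug enough. It starts at 0.001 to 0.0045. Pushing on the jaw (up to about 25 N) does not move it; the thumbwheel does.
- nut_center (a point): Centre of the injector's steel hexagon nut: 24 mm across flats, 27.7 across corners, from 3 to 18 mm above the bench. Its axes turn with it: x through two corners, y square to two flats (repeats every 60 degrees). Above it the black solenoid, 19 mm diameter, reaches 50 mm above the bench, its plug socket 22 mm out along the nut's starting +x at 33 to 45 mm. Fixed, upright; bench flush all round.
- solenoid_nut (a joint): Turn of the nut from its start, rad; 0 at the start, positive is clockwise seen from above (tightening). It turns stiffly (about 0.25 N m) and stays where it is left.
- spanner: Bystander: combination spanner 170 mm long, lying; origin under its middle.
- screwdriver: Bystander: black-handled screwdriver 190 mm long, lying; origin under its middle.
- disc: Bystander: black notched adapter disc, 82 mm across, 10 mm thick, lying; origin under its centre.
- socket: Bystander: steel socket, 30 mm diameter, 36 mm high, standing; origin under its centre.
- thumbscrew: Bystander: black knurled thumbscrew standing on its 32 mm head, 45 mm high; origin under its centre.
- oil_bottle: Bystander: small white plastic oiler bottle, 50 mm diameter, 76 mm high; origin under its centre.
- tin: Bystander: small aluminium cup, 72 mm diameter, 50 mm high; origin under its centre.
There are look-alikes about, which are no part of the job. What is shaped like the part that bears nut_center but purple or turquoise is not meant.

How it is judged:
By the outcome, as a careful person would: the job done as asked, in the order asked, and still so for the second after the job is handed in, with the robot touching nothing.
It also fails if it takes over 72 s, if anything falls off the work surface, if the arm or the gripper's body presses on something with over 40 N, if the wrist force passes 120 N, or if a joint passes its speed limit or range.

## Working session

There is one attempt and no reset: what is moved stays moved. The work goes in short steps, Python scripts to look and compute and a shell command to move; the robot and the scene stay as the last step left them, time stands still between calls to the robot, and variables do not carry over. Pictures are saved under pics/ and viewed, at most 10 in all, crops included, and the job is handed in when it is done.

```bash
ls; mkdir -p pics; python3 - <<'E'
from rig import readout, vision, manip
import cv2,numpy as np
print(readout.get_state())
t=vision.get_image("top"); s=vision.get_image("side")
cv2.imwrite("pics/top0.png",t); cv2.imwrite("pics/side0.png",s)
cv2.imwrite("pics/top_big.png",cv2.resize(t,(800,600),interpolation=cv2.INTER_CUBIC))
for n in("top","side","wrist"): print(n,vision.camera_params(n))
E
```

```text
pics
{'clock': 0.0, 'qpos': array([-1.35499356e+00,  2.76559639e-01,  1.50616034e+00, -1.08220626e-05,
        1.36074882e+00, -1.21016916e-01]), 'qd': array([-8.47300414e-04, -1.63010966e-04,  4.23865501e-04, -6.81438399e-04,
        8.76805698e-04, -4.91339569e-05]), 'effort': array([-1.12559997e-04, -4.16774189e+01, -2.45805466e+01, -1.44037535e-04,
        1.10448452e-02,  2.50443549e-06]), 'position': array([ 0.18989052, -0.54214237,  0.23044907]), 'ee_rot': array([-9.36768950e-04,  9.85851924e-01,  1.67615942e-01, -4.97264786e-05]), 'contact_force': array([-0.14976834,  0.26098404,  0.0864607 ]), 'moment': array([-0.01740472, -0.00732817, -0.01466419]), 'gripper_force': 0.0, 'width': 0.0852012980603085}
top {'intrinsics': array([[413.70745606,   0.        , 245.83832357],
       [  0.        , 413.70745606, 195.0382752 ],
       [  0.        ,   0.        ,   1.        ]]), 'rvec': array([ 2.14937126, -2.18857072,  0.11188732]), 'tvec': array([-0.04888312,  0.58292877,  1.14942207])}
side {'intrinsics': array([[351.87589939,   0.        , 255.05430662],
       [  0.        , 351.87589939, 189.27083412],
       [  0.        ,   0.        ,   1.        ]]), 'rvec': array([ 2.38110387, -0.6226092 ,  0.20218776]), 'tvec': array([-0.53818839,  0.22767798,  0.69721672])}
wrist {'intrinsics': array([[309.27012716,   0.        , 253.11257509],
       [  0.        , 309.27012716, 191.59442292],
       [  0.        ,   0.        ,   1.        ]]), 'hand_eye': array([[ 8.43259686e-04, -9.54988972e-01, -2.96640105e-01,
         7.60166825e-02],
       [ 9.99999643e-01,  8.19799533e-04,  2.03478459e-04,
         1.50289412e-04],
       [ 4.88657351e-05, -2.96640170e-01,  9.54989323e-01,
        -1.41395890e-01],
       [ 0.00000000e+00,  0.00000000e+00,  0.00000000e+00,
         1.00000000e+00]])}
```

View pics/top_big.png

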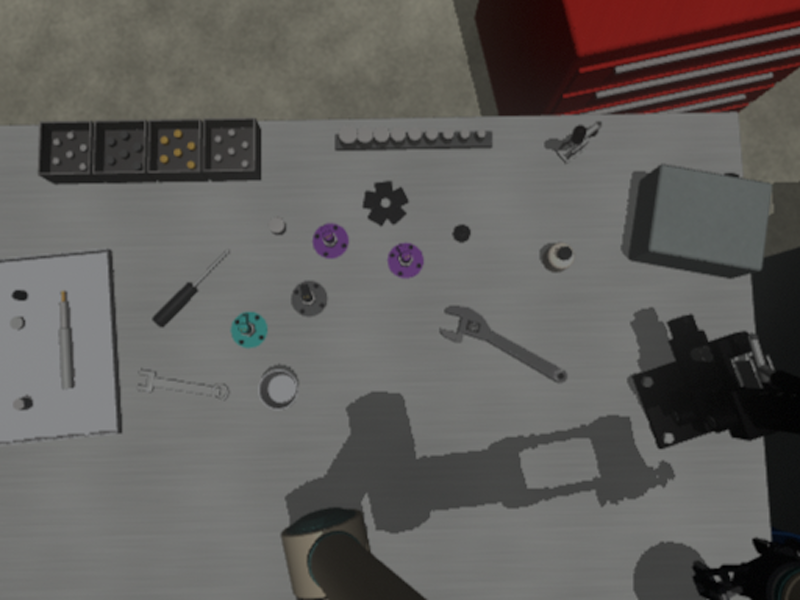

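The top view shows four injector-like parts (in 800x600 pixels): purple at (331,240) and (405,260), turquoise at (249,330), and grey at (309,298). The grey one fits, because the coloured ones are excluded. The wrench has its mouth at (445,320) and its handle end at (560,376).

```bash
cat > h.py <<'E'
import numpy as np,cv2
from rig import readout,vision
from scipy.spatial.transform import Rotation as R
def cam(name,st=None):
    p=vision.camera_params(name);K=p["intrinsics"]
    if name=="wrist":
        T=np.eye(4);q=st["ee_rot"];T[:3,:3]=R.from_quat(q,scalar_first=True).as_matrix();T[:3,3]=st["position"]
        M=np.linalg.inv(T@p["hand_eye"])
    else:
        M=np.eye(4);M[:3,:3]=cv2.Rodrigues(p["rvec"])[0];M[:3,3]=p["tvec"]
    return K,M
def unproj(c,uv,z):
    K,M=c;W=np.linalg.inv(M);d=W[:3,:3]@np.linalg.solve(K,[uv[0],uv[1],1.]);o=W[:3,3]
    return o+d*(z-o[2])/d[2]
def proj(c,P):
    K,M=c;P=np.atleast_2d(P);X=(M[:3,:3]@P.T).T+M[:3,3];x=(K@X.T).T
    return x[:,:2]/x[:,2:]
E
python3 - <<'E'
from h import *
c=cam("top");t=cv2.imread("pics/top0.png")
for n,(u,v),z in [("grey base",(309,298),.01),("mouth",(447,320),.015),("end",(560,376),.013),("wheel",(473,326),.02),("tin",(279,386),0.03),("disc",(386,202),0),("teal",(249,330),0),("purple",(405,260),0),("purple2",(331,240),0)]:
    print(n,unproj(c,(u*.64,v*.64),z).round(4))
x0,y0=170,150
cv2.imwrite("pics/crop0.png",cv2.resize(t[150:260,160:360],(800,440),interpolation=cv2.INTER_CUBIC))
E
```

```text
grey base [0.5991 0.0798 0.01  ]
mouth [ 0.5531 -0.1748  0.015 ]
end [ 0.4468 -0.3788  0.013 ]
wheel [ 0.5409 -0.2216  0.02  ]
tin [0.4383 0.1325 0.03  ]
disc [ 0.7814 -0.0666  0.    ]
teal [0.5423 0.1932 0.    ]
purple [ 0.6691 -0.1003  0.    ]
purple2 [0.7099 0.0387 0.    ]
```

View pics/crop0.png

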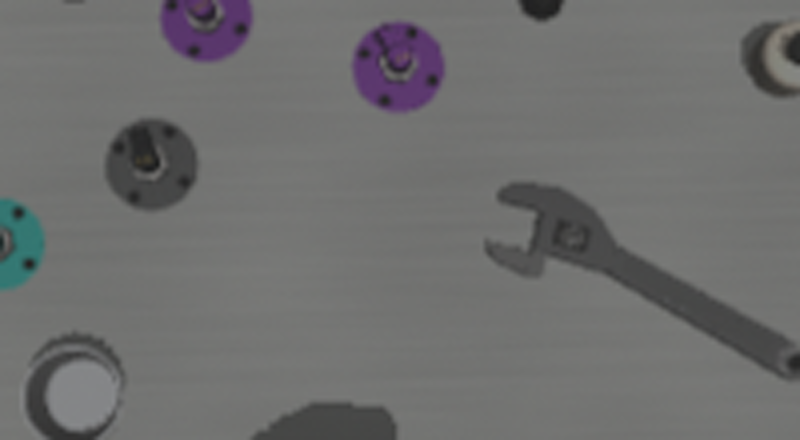

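```bash
python3 -m handwheel '[[[20,-18,3],[0,0,0],-1],[[45,-37.5,7],[0,0,0],-1],[[45,-37.5,7],[0,0,0],-1],[[45,-37.5,7],[0,0,0],-1],[[45,-37.5,7],[0,0,0],-1],[[45,-37.5,7],[0,0,0],-1],[[45,-37.5,7],[0,0,0],-1],[[45,-37.5,7],[0,0,0],-1],[[45,-37.5,7],[0,0,0],-1],[[45,-37.5,7],[0,0,0],-1],[[45,-37.5,7],[0,0,0],-1],[[45,-37.5,7],[0,0,0],-1],[[20,-18,3],[0,0,0],-1],[[0,0,0],[0,0,0],-1],[[0,0,0],[0,0,0],-1]]'
python3 - <<'E'
from h import *
import pickle
st=readout.get_state();w=vision.get_image("wrist");cv2.imwrite("pics/w1.png",w);pickle.dump(st,open("st1.pkl","wb"))
c=cam("wrist",st);uv=proj(c,[.599,.08,.01])[0];print(st["position"],uv,st["clock"])
cv2.imwrite("pics/w1b.png",cv2.resize(w,(800,600),interpolation=cv2.INTER_CUBIC))
E
```

```text
clock: 1.98
position: [0.546, 0.0568, 0.148]
ee_rot: [0.0, 0.986, 0.168, -0.001]
contact_force: [0.2, -0.3, 0.4]
width: 0.0853
gripper_force: 0.0
[0.54600075 0.05684273 0.1479506 ] [247.98427572 117.10701045] 1.975
```

View pics/w1b.png

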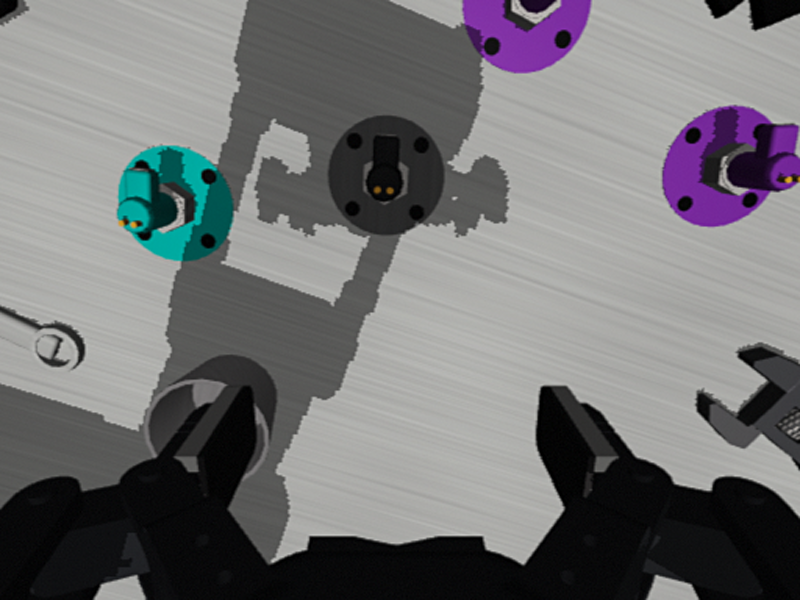

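The grey injector's flange is centred at (386,175) in the 800x600 wrist picture, with its plug pointing up the image. The wrench mouth is at the right edge, at (740,400). I'll enlarge and brighten the nut.

```bash
python3 - <<'E'
from h import *
import pickle
st=pickle.load(open("st1.pkl","rb"));w=cv2.imread("pics/w1.png");c=cam("wrist",st)
print(unproj(c,(386/1.5625,175/1.5625),0), st["ee_rot"])
k=np.clip(w[65:160,195:305].astype(float)*3,0,255).astype(np.uint8)
g=cv2.resize(k,None,fx=6,fy=6,interpolation=cv2.INTER_CUBIC)
cv2.imwrite("pics/nut1.png",g)
for p in [(354,141),(421,145),(416,213),(352,208)]: print(unproj(c,np.array(p)/1.5625,0).round(4))
E
```

```text
[0.60230107 0.08221304 0.        ] [ 2.33204887e-04  9.85840527e-01  1.67683793e-01 -7.38907907e-04]
[0.614  0.1055 0.    ]
[0.6246 0.0688 0.    ]
[0.5875 0.0583 0.    ]
[0.5777 0.095  0.    ]
```

View pics/nut1.png

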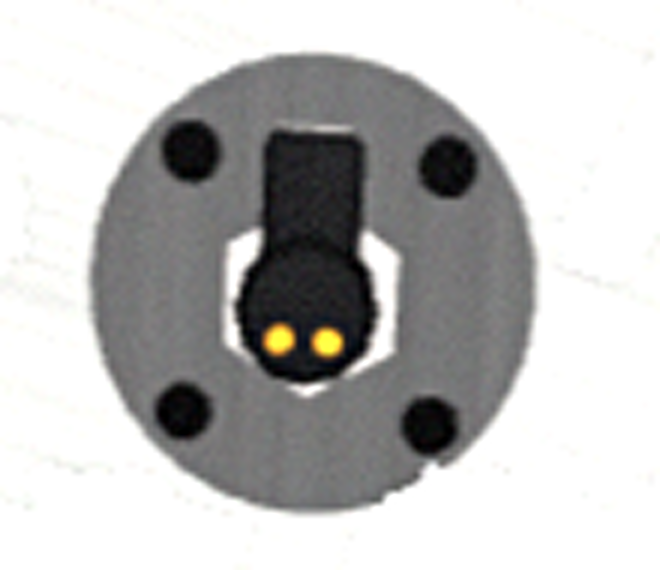

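The grey injector is confirmed. Its hexagon shows clearly, with corners in the crop at (228,240), (225,348), (308,393), (396,350) and (400,255). I'll fit the nut pose.

```bash
python3 - <<'E'
from h import *
import pickle
from scipy.optimize import least_squares
st=pickle.load(open("st1.pkl","rb"));c=cam("wrist",st)
px=(np.array([(228,240),(225,348),(308,393),(396,350),(400,255)])+.5)/6-.5+[195,65]
W=np.array([unproj(c,p,.018) for p in px])[:,:2];print(W.round(4))
# image up=tool x; TL corner at +60, BL +120, B 180, BR 240, TR 300 (ccw) from nut x
a=np.radians([60,120,180,240,300])
f=lambda p:((p[:2]+p[3]*np.c_[np.cos(a+p[2]),np.sin(a+p[2])])-W).ravel()
r=least_squares(f,[.6,.08,.3,.0139]);print(r.x,np.degrees(r.x[2]),f(r.x).round(4))
E
```

```text
[[0.605  0.0957]
 [0.5907 0.0914]
 [0.5886 0.0782]
 [0.5985 0.0683]
 [0.6111 0.0722]]
[0.60144621 0.08194197 0.29041132 0.0139254 ] 16.639342767099045 [-0.0003 -0.0002  0.0006  0.0001 -0.0005 -0.0002 -0.0003  0.0001  0.0005
  0.0002]
```

```bash
python3 -m handwheel '[[[-12,25,0],[0,0,0],-1],[[-23.5,50.5,0],[0,0,0],-1],[[-23.5,50.5,0],[0,0,0],-1],[[-23.5,50.5,0],[0,0,0],-1],[[-23.5,50.5,0],[0,0,0],-1],[[-23.5,50.5,0],[0,0,0],-1],[[-12,25,0],[0,0,-0.91],-1],[[0,0,0],[0,0,-0.91],-1],[[0,0,0],[0,0,-0.91],-1],[[0,0,0],[0,0,-0.91],-1],[[0,0,0],[0,0,-0.91],-1],[[0,0,0],[0,0,-0.91],-1],[[0,0,0],[0,0,-0.91],-1],[[0,0,0],[0,0,-0.91],-1],[[0,0,0],[0,0,0],-1],[[0,0,0],[0,0,0],-1]]'
python3 - <<'E'
from h import *
import pickle
st=readout.get_state();w=vision.get_image("wrist");cv2.imwrite("pics/w2.png",w);pickle.dump(st,open("st2.pkl","wb"))
cv2.imwrite("pics/w2b.png",cv2.resize(w,(800,600),interpolation=cv2.INTER_CUBIC))
E
```

```text
clock: 4.03
position: [0.5125, -0.2754, 0.1485]
ee_rot: [0.0, 0.853, 0.521, -0.0]
contact_force: [0.6, -0.4, -0.3]
width: 0.0858
gripper_force: 0.0
```

View pics/w2b.png

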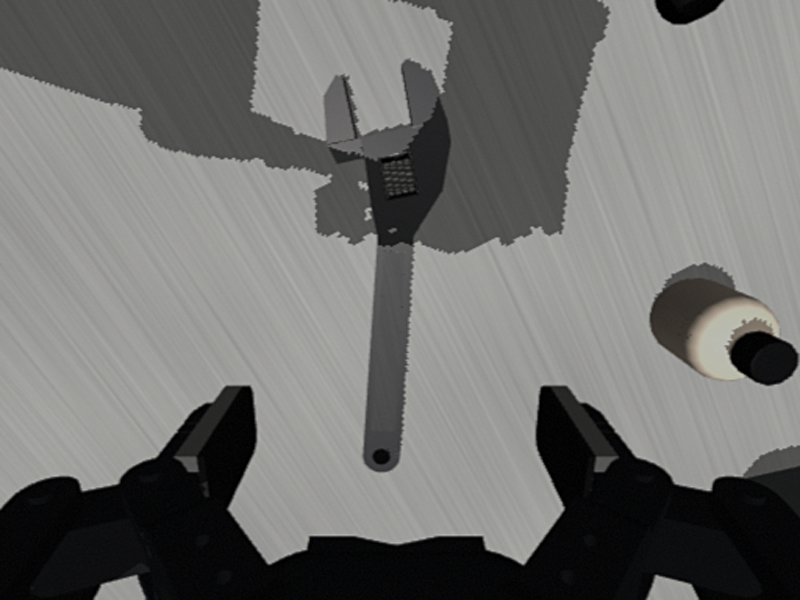

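The wrench shows its handle-end hole at (381,456), thumbwheel at (399,176), fixed jaw face at x≈408 and movable jaw at x≈350. The handle is almost vertical between the fingers.

```bash
cat >> h.py <<'E'
def wrench(c,end,wheel):
    E=unproj(c,end,.013);Wh=unproj(c,wheel,.0186)
    d=(Wh-E)[:2];yaw=np.arctan2(d[1],d[0])-np.arctan2(-46.8,175.8)
    Rm=np.array([[np.cos(yaw),-np.sin(yaw)],[np.sin(yaw),np.cos(yaw)]])
    mid=(E[:2]+Wh[:2])/2-Rm@(np.array([-216.8-41,47.3+.5])/2000)
    return mid,yaw,Rm,np.linalg.norm(d)
E
python3 - <<'E'
from h import *
import pickle
st=pickle.load(open("st2.pkl","rb"));c=cam("wrist",st)
S=1.5625
m,yaw,Rm,d=wrench(c,(381/S,456/S),(399/S,176/S))
print("mouth",m,np.degrees(yaw),"dist",d,"grip",m+Rm@[-.1067,.0178],"handle dir yaw",np.degrees(yaw)-15)
P=[[15,-12,7.5],[-16,-12,7.5],[-41,.5,11],[-216.8,47.3,6.5],[-106.7,17.8+11.3,6.5],[-106.7,17.8-11.3,6.5],[15,19,7.5],[-16,19,7.5]]
Q=[[*(m+Rm@(np.array(p[:2])/1000)),(p[2]+7.5)/1000 if 0 else (7.5+p[2])/1000] for p in P]
print((proj(c,Q)*S).round(0))
q=st["ee_rot"];print("tool yaw",np.degrees(2*np.arctan2(q[2],q[1])))
E
```

```text
mouth [ 0.55446592 -0.18210271] 74.13930043679616 dist 0.18197466511160817 grip [ 0.50818253 -0.27987581] handle dir yaw 59.13930043679616
[[402.  61.]
 [413. 124.]
 [399. 176.]
 [381. 457.]
 [373. 297.]
 [410. 289.]
 [343.  74.]
 [356. 136.]]
tool yaw 62.83209695054503
```

```bash
python3 -m handwheel '[[[-6,-1.5,10],[0,0,0.62],-1],[[0,0,45],[0,0,0],-1],[[0,0,45],[0,0,0],-1],[[0,0,30],[0,0,0],-0.5],[[0,0,12],[0,0,0],-0.2],[[0,0,3.5],[0,0,0],0],[[0,0,0],[0,0,0],1],[[0,0,0],[0,0,0],1],[[0,0,0],[0,0,0],1],[[0,0,0],[0,0,0],1],[[0,0,0],[0,0,0],1],[[0,0,0],[0,0,0],1]]' 70
```

```text
clock: 5.58
position: [0.5094, -0.2799, 0.0042]
ee_rot: [0.001, 0.869, 0.494, 0.0]
contact_force: [-1.1, 0.5, 5.6]
width: 0.02
gripper_force: 70.7
```

```bash
python3 -m handwheel '[[[0,0,-5],[0,0,0],1],[[10,-4,-5],[0,0,0],1],[[35,-12.5,0],[0,0,-0.2],1],[[40,-15,0],[0,0,-0.2],1],[[40,-15,0],[0,0,0],1],[[40,-14,0],[0,0,0],1],[[30,-10,0],[0,0,0],1],[[0,0,0],[0,0,0],1],[[0,0,0],[0,0,0],1]]'
python3 - <<'E'
from h import *
import pickle
st=readout.get_state();w=vision.get_image("wrist");cv2.imwrite("pics/w3.png",w);pickle.dump(st,open("st3.pkl","wb"))
print(st["position"],st["ee_rot"],st["width"])
k=np.clip(w[0:240,120:440].astype(float)*1.6,0,255).astype(np.uint8)
cv2.imwrite("pics/w3b.png",cv2.resize(k,(800,600),interpolation=cv2.INTER_CUBIC))
E
```

```text
clock: 6.7
position: [0.5423, -0.0746, 0.0127]
ee_rot: [0.0, 0.858, 0.513, -0.0]
contact_force: [0.7, -0.4, -5.5]
width: 0.0197
gripper_force: 69.4
[ 0.54231737 -0.07462614  0.01267769] [ 4.02957108e-05  8.58454836e-01  5.12889114e-01 -2.20611776e-04] 0.019711304273678325
```

View pics/w3b.png

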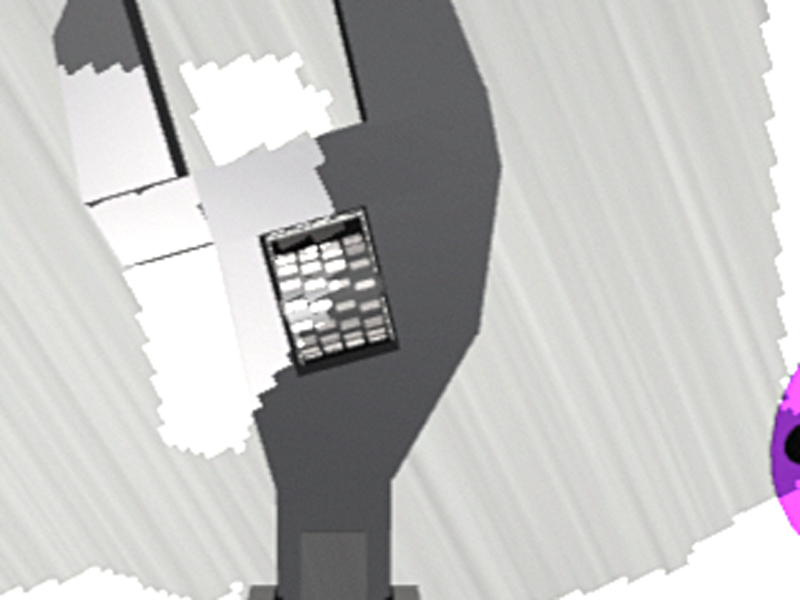

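The view shows the window centre at (331,291). The fixed jaw face ends at the throat at (363,122), and the movable jaw's face edge runs from (128,0) to (178,177).

```bash
python3 - <<'E'
from h import *
import pickle
st=pickle.load(open("st3.pkl","rb"));c=cam("wrist",st)
f=lambda x,y,z:unproj(c,((x+.5)/2.5-.5+120,(y+.5)/2.5-.5),z)[:2]
q=st["ee_rot"];ty=2*np.arctan2(q[2],q[1]);print("tool yaw",np.degrees(ty))
L=st["position"][2]-.0042;zt=L+.015
d=lambda a,b:np.degrees(np.arctan2(*(f(*a,zt)-f(*b,zt))[::-1]))
print("yaws fixed",d((335,0),(363,122)),"win L",d((263,235),(299,373)),"win R",d((365,208),(397,347)),"mov",d((128,0),(178,177)))
print("cross", d((263,235),(365,208)),d((299,373),(397,347)))
wc=np.mean([f(*p,zt) for p in [(263,235),(365,208),(397,347),(299,373)]],0);th=f(363,122,zt)
for yaw in (ty+np.radians(15),):
    Rm=np.array([[np.cos(yaw),-np.sin(yaw)],[np.sin(yaw),np.cos(yaw)]])
    print("mouth from window",wc-Rm@[-.041,.0005],"from throat",th-Rm@[-.016,-.012],"from TCP",st["position"][:2]-Rm@[-.1061,.0176])
    m=wc-Rm@[-.041,.0005]; print("mov jaw face y",(Rm.T@(f(150,78,zt)-m)),"TCP in wrench",Rm.T@(st["position"][:2]-m))
E
```

```text
tool yaw 61.71293080540899
yaws fixed 76.44443682985849 win L 75.60861172291312 win R 76.11844352709088 mov 75.40797164487662
cross 165.8331305733985 166.62572133435242
mouth from window [0.58408752 0.02473607] from throat [0.58268302 0.02357185] from TCP [0.5838312  0.02458864]
mov jaw face y [-0.00314975  0.0189112 ] TCP in wrench [-0.10630239  0.01781557]
```

```bash
python3 -m handwheel '[[[2,7,4],[0,0,0],1],[[0,0,3],[0,0,0],1],[[0,0,0],[0,0,0],1],[[13,-3.5,0],[0,0,0],1],[[14,-3.7,0],[0,0,0],1],[[13,-3.5,0],[0,0,0],1],[[8,-2.1,0],[0,0,0],1],[[0,0,0],[0,0,0],1]]'
python3 -m handwheel '[[[5,-1.3,0],[0,0,0],1],[[4,-1.1,0],[0,0,0],1],[[0,0,0],[0,0,0],1],[[0,0,0],[0,0,0],1]]'
```

```text
clock: 7.75
position: [0.5613, -0.0273, 0.0058]
ee_rot: [0.0, 0.858, 0.513, -0.0]
contact_force: [0.5, -0.6, -4.9]
width: 0.0198
gripper_force: 69.4
clock: 8.25
position: [0.5632, -0.0193, 0.0058]
ee_rot: [0.0, 0.859, 0.512, -0.0]
contact_force: [0.0, 0.2, -5.5]
width: 0.0199
gripper_force: 69.4
```

```bash
python3 -m handwheel '[[[0,0,1.5],[0,0,0],1],[[0,0,0],[0,0,0],1],[[0,0,0],[0,0,0],-0.2],[[0,0,0],[0,0,0],-0.2],[[0,0,0],[0,0,0],-0.2],[[0,0,-5],[0,0,0],-0.2],[[0,0,-20],[0,0,0],-0.2],[[10,0,-40],[0,0,0],0.2],[[20,0,-40],[0,0,0],0.5],[[20,0,-30],[0,0,0],1],[[0,0,0],[0,0,0],1],[[0,0,0],[0,0,0],1],[[0,0,0],[0,0,0],1]]'
python3 - <<'E'
from h import *
import pickle
st=readout.get_state();w=vision.get_image("wrist");cv2.imwrite("pics/w4.png",w);pickle.dump(st,open("st4.pkl","wb"))
print(st["position"],st["ee_rot"],st["width"])
k=np.clip(w[0:270,100:460].astype(float)*1.6,0,255).astype(np.uint8)
cv2.imwrite("pics/w4b.png",cv2.resize(k,(800,600),interpolation=cv2.INTER_CUBIC))
E
```

```text
clock: 9.88
position: [0.5856, 0.0244, 0.1378]
ee_rot: [-0.001, 0.859, 0.512, -0.001]
contact_force: [-1.0, 0.2, 0.9]
width: 0.0001
gripper_force: 0.0
[0.58561301 0.02443147 0.13776872] [-8.10767482e-04  8.58832460e-01  5.12253819e-01 -1.47404231e-03] 7.716089414738763e-05
```

View pics/w4b.png

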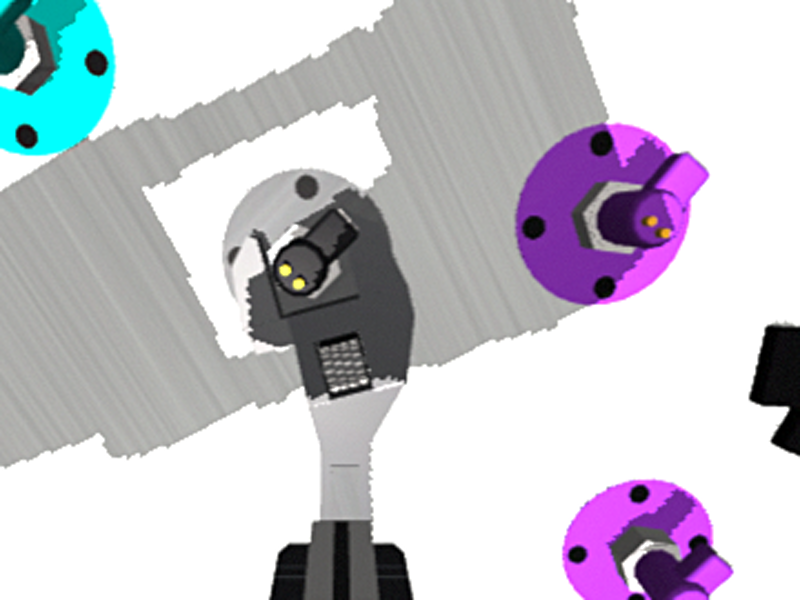

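```bash
python3 - <<'E'
from h import *
import pickle
st=pickle.load(open("st4.pkl","rb"));c=cam("wrist",st);s=360/800
q=st["ee_rot"];ty=2*np.arctan2(q[2],q[1])
u=lambda x,y:((x+.5)*s-.5+100,(y+.5)*s-.5)
wc=np.mean([unproj(c,u(*p),.015) for p in [(318,343),(357,334),(372,388),(328,398)]],0)
for yaw in (np.radians(76.6),):
    Rm=np.array([[np.cos(yaw),-np.sin(yaw)],[np.sin(yaw),np.cos(yaw)]])
    m=np.array([.5632,-.0193])-Rm@[-.1063,.0178]; print("mouth by TCP",m,"wheel by TCP",m+Rm@[-.041,.0005],"by image",wc)
    print("nut in wrench",Rm.T@(np.array([.60145,.08194])-m))
    tgt=(m+Rm@[-.041,.0005]+wc[:2])/2
    start=tgt+Rm@[-.009,0]; d=start-st["position"][:2]
    print("tgt",tgt,"start",start,"delta tool now",d@[np.cos(ty),np.sin(ty)]*1e3,d@[np.sin(ty),-np.cos(ty)]*1e3,"tool yaw",np.degrees(ty))
E
```

```text
mouth by TCP [0.60515021 0.07998096] wheel by TCP [0.59516216 0.04021303] by image [0.59530382 0.04003931 0.015     ]
nut in wrench [0.00104819 0.00405348]
tgt [0.59523299 0.04012617] start [0.59314726 0.03137118] delta tool now 9.686343721431163 3.331566280242976 tool yaw 61.62824156535766
```

```bash
python3 -m handwheel '[[[9.7,3.3,15],[0,0,-0.83],1],[[0,0,40],[0,0,-0.83],1],[[0,0,40],[0,0,-0.84],1],[[0,0,15],[0,0,0],1],[[0,0,4],[0,0,0],1],[[0,0,0],[0,0,0],1],[[0,0,0],[0,0,0],1]]'
python3 -m handwheel '[[[0,0,2],[0,0,0],1],[[0,0,1],[0,0,0],1],[[0,0,0],[0,0,0],1]]'
python3 -m handwheel '[[[0,0,1],[0,0,0],1],[[0,0,0],[0,0,0],1]]'
```

```text
clock: 10.8
position: [0.5957, 0.0317, 0.0267]
ee_rot: [0.001, 0.785, 0.62, 0.001]
contact_force: [0.2, -0.4, 0.3]
width: 0.0002
gripper_force: 0.0
clock: 11.18
position: [0.5945, 0.0319, 0.0224]
ee_rot: [0.0, 0.784, 0.62, -0.0]
contact_force: [0.4, -0.3, -0.4]
width: 0.0002
gripper_force: 0.0
clock: 11.42
position: [0.5944, 0.0318, 0.0212]
ee_rot: [-0.0, 0.784, 0.62, -0.0]
contact_force: [0.4, -0.2, -0.2]
width: -0.0002
gripper_force: 0.0
```

```bash
python3 -m handwheel '[[[0,1,2.4],[0,0,0],1],[[0,0,0],[0,0,0],1],[[0,0,0],[0,0,0],1]]'
python3 -m handwheel '[[[0,0,0.8],[0,0,0],1],[[0,0,0],[0,0,0],1],[[0,0,0],[0,0,0],1]]'
```

```text
clock: 11.8
position: [0.5954, 0.0316, 0.0188]
ee_rot: [-0.0, 0.784, 0.62, -0.0]
contact_force: [0.4, -0.6, 0.8]
width: 0.0001
gripper_force: 0.0
clock: 12.18
position: [0.5956, 0.0316, 0.0185]
ee_rot: [0.0, 0.784, 0.62, 0.0]
contact_force: [-0.8, 0.2, 4.7]
width: -0.0001
gripper_force: 2.5
```

```bash
python3 -m handwheel '[[[0,0,0.9],[0,0,0],1],[[0,0,0],[0,0,0],1],[[3,0,0],[0,0,0],1],[[4,0,0],[0,0,0],1]]'
python3 -m handwheel '[[[5,0,0],[0,0,0],1],[[5,0,0],[0,0,0],1]]'
```

```text
clock: 12.68
position: [0.5968, 0.0368, 0.0184]
ee_rot: [0.001, 0.784, 0.621, -0.001]
contact_force: [-3.3, -4.4, 11.3]
width: -0.0001
gripper_force: 5.2
clock: 12.92
position: [0.5991, 0.0464, 0.0183]
ee_rot: [0.001, 0.784, 0.621, -0.001]
contact_force: [-2.9, -5.2, 8.7]
width: 0.0002
gripper_force: 4.2
```

```bash
python3 -m handwheel '[[[0,0,0],[0,0,0],1],[[0,0,-4],[0,0,0],1],[[-9,-1,-2],[0,0,0],1],[[-8.5,-1,0],[0,0,0],1],[[0,0,0],[0,0,0],1]]'
```

```text
clock: 13.55
position: [0.5929, 0.0308, 0.0229]
ee_rot: [-0.0, 0.785, 0.62, -0.0]
contact_force: [-0.8, 0.0, -0.1]
width: -0.0003
gripper_force: 0.0
```

```bash
python3 -m handwheel '[[[0,0,4],[0,0,0],1],[[0,0,2.4],[0,0,0],1],[[0,0,0],[0,0,0],1],[[4,0,0],[0,0,0],1],[[5,0,0.1],[0,0,0],1]]'
python3 -m handwheel '[[[5,0,0.1],[0,0,0],1],[[4,0,0.1],[0,0,0],1]]'
python3 -m handwheel '[[[0,0,0],[0,0,0],1],[[0,0,-4.6],[0,0,0],1],[[-9,0,-2],[0,0,0],1],[[-9,0,0],[0,0,0],1],[[0,0,0],[0,0,0],1],[[0,0,4],[0,0,0],1],[[0,0,2.4],[0,0,0],1],[[0,0,0],[0,0,0],1],[[4,0,0],[0,0,0],1],[[5,0,0.1],[0,0,0],1]]'
python3 -m handwheel '[[[5,0,0.1],[0,0,0],1],[[4,0,0.1],[0,0,0],1]]'
```

```text
clock: 14.18
position: [0.5953, 0.0388, 0.0183]
ee_rot: [0.001, 0.784, 0.621, -0.001]
contact_force: [-3.9, -6.1, 13.6]
width: -0.0001
gripper_force: 6.7
clock: 14.42
position: [0.5966, 0.0476, 0.0182]
ee_rot: [0.001, 0.784, 0.621, -0.002]
contact_force: [-5.9, -5.0, 13.0]
width: 0.0
gripper_force: 6.6
clock: 15.68
position: [0.5948, 0.0386, 0.0183]
ee_rot: [0.001, 0.784, 0.621, -0.002]
contact_force: [-5.8, -5.6, 14.3]
width: 0.0
gripper_force: 7.5
clock: 15.92
position: [0.5958, 0.0474, 0.0182]
ee_rot: [0.0, 0.784, 0.621, -0.002]
contact_force: [-7.6, -4.7, 16.1]
width: -0.0002
gripper_force: 8.2
```

```bash
python3 -m handwheel '[[[0,0,-5],[0,0,0],1],[[-15,0,-25],[0,0,0],1],[[-20,0,-40],[0,0,0],1],[[-10,0,-35],[0,0,0],1],[[0,0,0],[0,0,0],1],[[0,0,0],[0,0,0],1]]'
python3 - <<'E'
from h import *
import pickle
st=readout.get_state();w=vision.get_image("wrist");cv2.imwrite("pics/w5.png",w);pickle.dump(st,open("st5.pkl","wb"))
print(st["position"],st["ee_rot"])
c=cam("wrist",st);print(proj(c,[[.60145,.08194,.015],[.5953,.04,.015]]))
k=np.clip(w[0:210,130:410].astype(float)*1.6,0,255).astype(np.uint8)
cv2.imwrite("pics/w5b.png",cv2.resize(k,(800,600),interpolation=cv2.INTER_CUBIC))
E
```

```text
clock: 16.68
position: [0.5867, 0.0057, 0.1205]
ee_rot: [-0.001, 0.784, 0.62, -0.0]
contact_force: [-0.2, -0.2, -0.2]
width: 0.0002
gripper_force: 0.0
[0.58666181 0.00571417 0.12052582] [-5.73087314e-04  7.84465511e-01  6.20172072e-01 -3.65937725e-04]
[[248.72800846  93.08200667]
 [253.51597678 148.39034929]]
```

View pics/w5b.png

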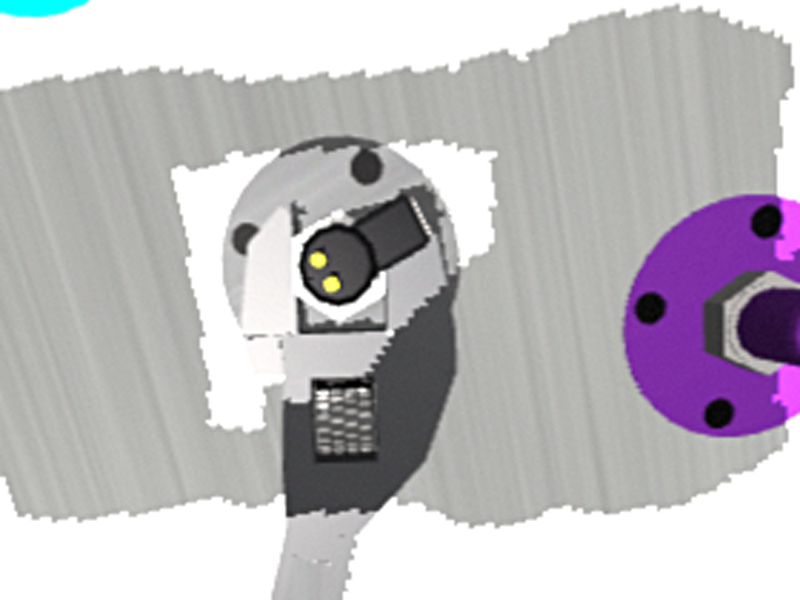

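The jaws are nearly closed on the nut, with faces at x≈299 and 386 in the crop and the wheel window centred at (345,420). I'll measure the opening.

```bash
python3 - <<'E'
from h import *
import pickle
st=pickle.load(open("st5.pkl","rb"));c=cam("wrist",st);s=.35
u=lambda x,y:((x+.5)*s-.5+130,(y+.5)*s-.5)
f=lambda x,y,z=.015:unproj(c,u(x,y),z)[:2]
print("opening",np.linalg.norm(f(299,330)-f(386,330)), "window w",np.linalg.norm(f(314,420)-f(376.5,420)))
wc=np.mean([f(*p) for p in [(313,380),(376,379),(377,460),(315,462)]],0)
print("wheel",wc); dd=f(345,380)-f(346,461);print("yaw",np.degrees(np.arctan2(dd[1],dd[0])))
q=st["ee_rot"];ty=2*np.arctan2(q[2],q[1]);yaw=ty
x=np.array([np.cos(ty),np.sin(ty)]);y=np.array([np.sin(ty),-np.cos(ty)])
d=wc-.009*x-st["position"][:2];print("delta tool to stroke start",d@x*1e3,d@y*1e3,np.degrees(ty))
E
```

```text
opening 0.02364415425030299 window w 0.017500237475538902
wheel [0.59322538 0.04167177]
yaw 77.27337885699508
delta tool to stroke start 27.50171743019085 -1.9116331147441104 76.65742331620193
```

```bash
python3 -m handwheel '[[[13,-1,35],[0,0,0],1],[[14.5,-1,40],[0,0,0],1],[[0,0,19],[0,0,0],1],[[0,0,4],[0,0,0],1],[[0,0,0],[0,0,0],1],[[0,0,5.6],[0,0,0],1],[[0,0,0],[0,0,0],1],[[4,0,0],[0,0,0],1],[[5,0,0.1],[0,0,0],1]]'
python3 -m handwheel '[[[5,0,0.1],[0,0,0],1],[[4,0,0.1],[0,0,0],1]]'
python3 -m handwheel '[[[0,0,0],[0,0,0],1],[[0,0,-4.6],[0,0,0],1],[[-9,0,-2],[0,0,0],1],[[-9,0,0],[0,0,0],1],[[0,0,0],[0,0,0],1],[[0,0,4],[0,0,0],1],[[0,0,2.4],[0,0,0],1],[[0,0,0],[0,0,0],1],[[4,0,0],[0,0,0],1],[[5,0,0.1],[0,0,0],1]]'
python3 -m handwheel '[[[5,0,0.1],[0,0,0],1],[[4,0,0.1],[0,0,0],1]]'
```

```text
clock: 17.85
position: [0.594, 0.0407, 0.0185]
ee_rot: [0.001, 0.784, 0.62, -0.0]
contact_force: [-1.7, -3.1, 6.4]
width: 0.0002
gripper_force: 3.0
clock: 18.1
position: [0.5962, 0.0497, 0.0183]
ee_rot: [0.001, 0.784, 0.62, 0.0]
contact_force: [-0.0, -1.0, 2.4]
width: -0.0
gripper_force: 1.4
clock: 19.35
position: [0.5941, 0.0401, 0.0185]
ee_rot: [0.001, 0.784, 0.621, -0.0]
contact_force: [-1.4, -4.1, 6.5]
width: 0.0
gripper_force: 3.4
clock: 19.6
position: [0.5965, 0.049, 0.0183]
ee_rot: [0.001, 0.784, 0.621, -0.0]
contact_force: [-0.2, -3.3, 4.6]
width: 0.0002
gripper_force: 2.3
```

```bash
python3 -m handwheel '[[[0,0,0],[0,0,0],1],[[0,0,-4.6],[0,0,0],1],[[-9,0,-2],[0,0,0],1],[[-9,0,0],[0,0,0],1],[[0,0,0],[0,0,0],1],[[0,0,4],[0,0,0],1],[[0,0,3.6],[0,0,0],1],[[0,0,0],[0,0,0],1],[[4,0,0],[0,0,0],1],[[5,0,0.2],[0,0,0],1]]'
python3 -m handwheel '[[[5,0,0.2],[0,0,0],1],[[3,0,0.2],[0,0,0],1]]'
python3 -m handwheel '[[[0,0,0],[0,0,0],1],[[0,0,-5.2],[0,0,0],1],[[-9,0,-2],[0,0,0],1],[[-8,0,0],[0,0,0],1],[[0,0,0],[0,0,0],1],[[0,0,4],[0,0,0],1],[[0,0,3.2],[0,0,0],1],[[0,0,0],[0,0,0],1],[[4,0,0],[0,0,0],1],[[5,0,0.2],[0,0,0],1]]'
python3 -m handwheel '[[[5,0,0.2],[0,0,0],1],[[3,0,0.2],[0,0,0],1]]'
```

```text
clock: 20.85
position: [0.5928, 0.0383, 0.0182]
ee_rot: [0.002, 0.783, 0.621, -0.002]
contact_force: [-5.9, -11.6, 17.2]
width: -0.0002
gripper_force: 8.8
clock: 21.1
position: [0.5963, 0.0467, 0.0182]
ee_rot: [0.003, 0.784, 0.621, -0.001]
contact_force: [-3.8, -5.4, 16.5]
width: 0.0002
gripper_force: 7.9
clock: 22.35
position: [0.593, 0.0374, 0.0182]
ee_rot: [0.003, 0.783, 0.622, -0.003]
contact_force: [-4.4, -8.4, 19.7]
width: -0.0001
gripper_force: 9.8
clock: 22.6
position: [0.5968, 0.0465, 0.0181]
ee_rot: [0.003, 0.784, 0.621, -0.0]
contact_force: [-3.4, -8.8, 18.8]
width: -0.0
gripper_force: 9.1
```

```bash
python3 -m handwheel '[[[0,0,-5],[0,0,0],1],[[-15,0,-25],[0,0,0],1],[[-20,0,-40],[0,0,0],1],[[-10,0,-35],[0,0,0],1],[[0,0,0],[0,0,0],1],[[0,0,0],[0,0,0],1]]'
python3 - <<'E'
from h import *
import pickle
st=readout.get_state();w=vision.get_image("wrist");cv2.imwrite("pics/w6.png",w);pickle.dump(st,open("st6.pkl","wb"))
print(st["position"],st["ee_rot"])
k=np.clip(w[40:175,170:350].astype(float)*1.6,0,255).astype(np.uint8)
cv2.imwrite("pics/w6b.png",cv2.resize(k,(800,600),interpolation=cv2.INTER_CUBIC))
E
```

```text
clock: 23.35
position: [0.5844, 0.0057, 0.1192]
ee_rot: [-0.001, 0.784, 0.62, -0.001]
contact_force: [0.6, -0.1, -0.6]
width: -0.0
gripper_force: 0.0
[0.58441045 0.00574727 0.11915668] [-7.58488563e-04  7.84448201e-01  6.20193635e-01 -5.47532021e-04]
```

View pics/w6b.png

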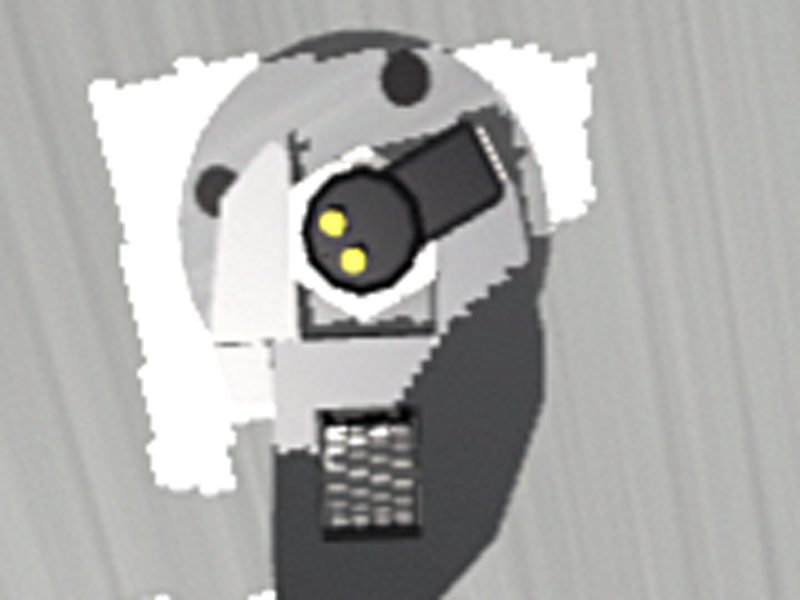

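The jaws sit flush on both flats. The measured opening didn't change over the extra strokes and the tangential force rose, so they are snug. Next I move the hand, slightly open, astride the handle near its end.

```bash
python3 -m handwheel '[[[-20,-7,0],[0,0,0],-0.2],[[-40,-13,0],[0,0,0],-0.2],[[-40,-13,0],[0,0,0],-0.2],[[-17.3,-7.2,0],[0,0,0.8],0],[[0,0,0],[0,0,0.8],0],[[0,0,0],[0,0,0.78],0],[[0,0,0],[0,0,0],0],[[0,0,0],[0,0,0],0],[[0,0,0],[0,0,0],0]]'
python3 - <<'E'
from h import *
import pickle
st=readout.get_state();w=vision.get_image("wrist");t=vision.get_image("top");cv2.imwrite("pics/w7.png",w);cv2.imwrite("pics/t7.png",t);pickle.dump(st,open("st7.pkl","wb"))
c=cam("wrist",st);q=st["ee_rot"];print(st["position"],np.degrees(2*np.arctan2(q[2],q[1])),st["width"])
g=cv2.cvtColor(w,cv2.COLOR_BGR2GRAY)
n=np.array([.60145,.08194])
for yawd in (76,77.3,78.5):
    yaw=np.radians(yawd);Rm=np.array([[np.cos(yaw),-np.sin(yaw)],[np.sin(yaw),np.cos(yaw)]])
    P=[[*(n+Rm@(np.array([-106.7-.966*k,17.8+.259*k])/1000)),.013] for k in (-30,0,30,60)];print(yawd,proj(c,P).round(1).tolist())
for v in range(60,260,20): print(v,g[v,200:312:3].tolist())
E
```

```text
clock: 24.52
position: [0.5187, -0.0996, 0.12]
ee_rot: [-0.0, 0.855, 0.518, -0.0]
contact_force: [0.5, 0.4, 0.8]
width: 0.0429
gripper_force: 0.0
[ 0.51871608 -0.09955113  0.11996522] 62.419159060851534 0.04285341232547501
76 [[249.8, 29.7], [248.9, 74.0], [248.1, 115.0], [247.3, 153.1]]
77.3 [[252.3, 29.4], [252.2, 73.7], [252.1, 114.8], [252.0, 152.9]]
78.5 [[254.5, 29.1], [255.2, 73.4], [255.8, 114.5], [256.4, 152.6]]
60 [189, 184, 187, 189, 183, 184, 185, 187, 185, 186, 185, 181, 184, 187, 90, 90, 97, 93, 96, 95, 93, 91, 91, 87, 186, 189, 94, 98, 99, 99, 98, 97, 99, 97, 97, 96, 96, 100]
80 [191, 189, 190, 188, 188, 187, 185, 188, 180, 187, 186, 186, 184, 188, 124, 91, 94, 94, 95, 96, 95, 93, 90, 89, 92, 99, 100, 97, 97, 93, 99, 98, 98, 98, 97, 97, 95, 96]
100 [187, 183, 190, 191, 187, 192, 184, 191, 185, 185, 188, 184, 184, 183, 143, 93, 94, 95, 95, 84, 44, 45, 40, 38, 98, 95, 98, 89, 99, 100, 97, 95, 93, 96, 98, 98, 96, 95]
120 [185, 190, 186, 194, 190, 183, 191, 189, 185, 188, 184, 189, 183, 181, 168, 78, 42, 44, 43, 43, 43, 43, 42, 38, 90, 96, 96, 95, 96, 97, 90, 98, 100, 97, 
[... 376 characters left out ...]
 181, 186, 180, 180, 179, 182, 176, 187, 94, 97, 98, 98, 99, 98, 96, 97, 92, 89, 182, 185, 176, 181, 179, 173, 177, 177, 180, 183, 179, 174, 182]
200 [184, 185, 183, 187, 183, 181, 181, 182, 178, 178, 184, 177, 184, 178, 179, 98, 99, 96, 97, 96, 95, 94, 94, 93, 88, 182, 178, 173, 179, 179, 182, 179, 177, 176, 172, 177, 180, 183]
220 [184, 181, 178, 188, 181, 183, 181, 184, 183, 177, 180, 181, 180, 179, 186, 164, 96, 98, 60, 22, 23, 40, 96, 93, 121, 180, 188, 181, 180, 179, 177, 177, 178, 183, 179, 179, 182, 170]
240 [47, 49, 5, 5, 188, 180, 177, 187, 181, 182, 183, 182, 184, 178, 180, 179, 182, 179, 182, 181, 176, 179, 177, 183, 176, 183, 178, 183, 180, 181, 186, 182, 108, 2, 31, 48, 47, 43]
```

The row profiles put the handle about 4 mm to tool +y, which makes the wrench yaw ≈79°, against about 76.6° for the flats. That is about 2° of angular slack. I'll nudge the handle straight within the slack and roll the wheel once more before turning.

```bash
python3 -m handwheel '[[[0,4,30],[0,0,-0.2],0],[[0,0,40],[0,0,0],0],[[0,0,30],[0,0,0],0],[[0,0,12],[0,0,0],0],[[0,0,0],[0,0,0],0]]'
python3 -m handwheel '[[[0,0,3],[0,0,0],0],[[0,0,2],[0,0,0],0],[[0,0,0],[0,0,0],0]]'
python3 -m handwheel '[[[0,-4,0],[0,0,0],0],[[0,-4,0],[0,0,0],0],[[0,-3,0],[0,0,0.1],0],[[0,-2,0],[0,0,0.1],0],[[0,0,0],[0,0,0],0]]'
```

```text
clock: 25.25
position: [0.5224, -0.1013, 0.0078]
ee_rot: [-0.0, 0.85, 0.527, -0.0]
contact_force: [0.4, 0.4, 0.8]
width: 0.0426
gripper_force: 0.0
clock: 25.62
position: [0.5228, -0.1015, 0.0037]
ee_rot: [0.0, 0.85, 0.527, 0.0]
contact_force: [-0.3, 0.6, -0.6]
width: 0.043
gripper_force: 0.0
clock: 26.25
position: [0.5109, -0.0956, 0.0033]
ee_rot: [0.0, 0.855, 0.518, 0.0]
contact_force: [-0.2, -0.7, 0.4]
width: 0.0427
gripper_force: 0.3
```

```bash
python3 -m handwheel '[[[0,-1.5,0],[0,0,0],0],[[0,-1.2,0],[0,0,0],0],[[0,0,0],[0,0,0],0]]'
python3 -m handwheel '[[[0,3,0],[0,0,0],0],[[0,3,-15],[0,0,0],0],[[0,0,-40],[0,0,0],0],[[0,0,-40],[0,0,0],0],[[0,0,-18],[0,0,0],0],[[0,0,0],[0,0,0],0],[[0,0,0],[0,0,0],0]]'
cat > yaw.py <<'E'
from h import *
st=readout.get_state();w=vision.get_image("wrist");import sys;cv2.imwrite("pics/%s.png"%sys.argv[1],w)
c=cam("wrist",st);q=st["ee_rot"];print(st["position"],"toolyaw",np.degrees(2*np.arctan2(q[2],q[1])))
g=cv2.GaussianBlur(cv2.cvtColor(w,cv2.COLOR_BGR2GRAY),(3,3),0).astype(int)
n=np.array([.60145,.08194])
# handle edges along rows in wrench frame: for k, sample across handle, find centre of the dark band
for yawd in np.arange(float(sys.argv[2])-3,float(sys.argv[2])+3.1,1):
    yaw=np.radians(yawd);Rm=np.array([[np.cos(yaw),-np.sin(yaw)],[np.sin(yaw),np.cos(yaw)]])
    P=[[*(n+Rm@(np.array([-106.7-.966*k,17.8+.259*k])/1000)),.013] for k in (0,30,60,90,110)];print(yawd,proj(c,P).round(1).tolist())
for v in sorted(set(proj(c,P)[:,1].astype(int))):
    if 0<=v<384: print(v,g[v,190:330:2].tolist())
E
python3 yaw.py w8 77
```

```text
clock: 26.62
position: [0.5087, -0.0946, 0.0033]
ee_rot: [0.0, 0.855, 0.518, 0.0]
contact_force: [1.0, -0.8, 0.1]
width: 0.0427
gripper_force: 0.9
clock: 27.5
position: [0.5128, -0.0967, 0.1151]
ee_rot: [-0.001, 0.855, 0.518, -0.001]
contact_force: [0.5, 0.1, -0.2]
width: 0.0427
gripper_force: 0.0
[ 0.51275547 -0.09667285  0.11510733] toolyaw 62.37346456025993
74.0 [[252.9, 73.6], [250.6, 115.4], [248.4, 154.1], [246.4, 190.2], [245.1, 212.8]]
75.0 [[255.5, 73.5], [253.7, 115.3], [252.1, 154.1], [250.6, 190.1], [249.6, 212.8]]
76.0 [[258.0, 73.3], [256.8, 115.1], [255.8, 154.0], [254.8, 190.1], [254.1, 212.8]]
77.0 [[260.6, 73.1], [260.0, 115.0], [259.5, 153.8], [259.0, 189.9], [258.6, 212.6]]
78.0 [[263.1, 72.8], [263.1, 114.7], [263.1, 153.6], [263.2, 189.7], [263.2, 212.4]]
79.0 [[265.7, 72.5], [266.3, 114.4], [266.8, 153.3], [267.3, 189.4], [267.7, 212.2]]
80.0 [[268.2, 72.1], [269.4, 114.0], [270.5, 152.9], [271.5, 189.1], [272.2, 211.8]]
72 [190, 186, 186, 183, 187, 190, 191, 190, 188, 191, 189, 185, 188, 188, 185, 186, 186, 188, 186, 181, 185, 186, 185, 186, 184, 184, 185, 184
[... 759 characters left out ...]
5, 95, 92, 92]
189 [185, 183, 184, 188, 185, 185, 185, 183, 185, 187, 183, 184, 181, 182, 183, 184, 181, 179, 180, 180, 184, 181, 182, 184, 178, 181, 180, 153, 99, 97, 99, 98, 98, 98, 96, 97, 97, 98, 95, 95, 93, 91, 140, 183, 178, 176, 175, 177, 179, 179, 181, 181, 175, 179, 178, 179, 174, 171, 177, 176, 179, 181, 183, 180, 178, 174, 176, 180, 181, 178]
211 [181, 182, 183, 183, 184, 185, 184, 182, 180, 185, 187, 183, 182, 183, 182, 185, 183, 181, 182, 180, 180, 183, 181, 178, 181, 179, 183, 151, 102, 109, 110, 112, 96, 74, 64, 71, 87, 95, 96, 94, 93, 93, 141, 181, 178, 184, 185, 180, 180, 179, 177, 176, 174, 177, 178, 178, 182, 180, 177, 179, 179, 177, 171, 175, 177, 177, 179, 181, 182, 178]
```

```bash
python3 -m handwheel '[[[30,2,0],[0,0,0],1],[[45,2.5,0],[0,0,0],1],[[45,2.5,0],[0,0,0],1],[[31.5,2.2,0],[0,0,-0.8],1],[[0,0,30],[0,0,-0.8],1],[[0,0,40],[0,0,-0.78],1],[[0,0,16],[0,0,0],1],[[0,0,0],[0,0,0],1],[[0,0,0],[0,0,0],1]]'
```

```text
clock: 28.68
position: [0.5932, 0.0326, 0.0311]
ee_rot: [0.001, 0.785, 0.62, 0.001]
contact_force: [0.8, -0.1, 0.4]
width: -0.0002
gripper_force: 0.0
```

```bash
python3 -m handwheel '[[[0,-1,8],[0,0,0],1],[[0,0,3],[0,0,0],1],[[0,0,3],[0,0,0],1],[[0,0,0],[0,0,0],1],[[4,0,0],[0,0,0],1],[[5,0,0.1],[0,0,0],1]]'
python3 -m handwheel '[[[5,0,0.1],[0,0,0],1],[[3,0,0.1],[0,0,0],1]]'
```

```text
clock: 29.42
position: [0.5938, 0.0394, 0.0183]
ee_rot: [0.002, 0.784, 0.621, -0.001]
contact_force: [-2.4, -5.6, 11.7]
width: 0.0003
gripper_force: 5.8
clock: 29.68
position: [0.5964, 0.0474, 0.0183]
ee_rot: [0.003, 0.784, 0.621, -0.0]
contact_force: [-1.9, -6.1, 12.4]
width: -0.0003
gripper_force: 5.6
```

Two more, pressing a little harder.

```bash
python3 -m handwheel '[[[0,0,0],[0,0,0],1],[[0,0,-4.6],[0,0,0],1],[[-9,0,-2],[0,0,0],1],[[-8,-1,0],[0,0,0],1],[[0,0,0],[0,0,0],1],[[0,0,4],[0,0,0],1],[[0,0,3],[0,0,0],1],[[0,0,0],[0,0,0],1],[[4,0,0],[0,0,0],1],[[5,0,0.1],[0,0,0],1]]'
python3 -m handwheel '[[[5,0,0.1],[0,0,0],1],[[3,0,0.1],[0,0,0],1]]'
python3 -m handwheel '[[[0,0,0],[0,0,0],1],[[0,0,-5.4],[0,0,0],1],[[-9,0,-2],[0,0,0],1],[[-8,0,0],[0,0,0],1],[[0,0,0],[0,0,0],1],[[0,0,4],[0,0,0],1],[[0,0,3.8],[0,0,0],1],[[0,0,0],[0,0,0],1],[[4,0,0],[0,0,0],1],[[5,0,0.1],[0,0,0],1]]'
python3 -m handwheel '[[[5,0,0.1],[0,0,0],1],[[3,0,0.1],[0,0,0],1]]'
python3 -m handwheel '[[[0,0,0],[0,0,0],1],[[0,0,-5],[0,0,0],1],[[-15,0,-25],[0,0,0],1],[[-20,0,-40],[0,0,0],1],[[-10,0,-35],[0,0,0],1],[[0,0,0],[0,0,0],1],[[0,0,0],[0,0,0],1]]'
python3 -c "
from h import *
import pickle
st=readout.get_state();pickle.dump(st,open('st9.pkl','wb'));cv2.imwrite('pics/w9.png',vision.get_image('wrist'))"
```

```text
clock: 30.92
position: [0.592, 0.0383, 0.0182]
ee_rot: [0.003, 0.783, 0.621, -0.002]
contact_force: [-4.5, -8.5, 18.9]
width: -0.0
gripper_force: 9.5
clock: 31.18
position: [0.5956, 0.0473, 0.0181]
ee_rot: [0.003, 0.784, 0.621, -0.0]
contact_force: [-3.0, -6.4, 17.6]
width: -0.0001
gripper_force: 8.7
clock: 32.42
position: [0.5916, 0.0378, 0.0181]
ee_rot: [0.003, 0.783, 0.622, -0.003]
contact_force: [-9.1, -15.2, 24.2]
width: 0.0002
gripper_force: 12.7
clock: 32.67
position: [0.5949, 0.0458, 0.018]
ee_rot: [0.004, 0.783, 0.622, -0.002]
contact_force: [-4.4, -10.8, 23.7]
width: -0.0001
gripper_force: 11.4
clock: 33.55
position: [0.5831, 0.0066, 0.1185]
ee_rot: [-0.001, 0.784, 0.62, -0.0]
contact_force: [0.1, -0.1, -0.1]
width: -0.0002
gripper_force: 0.0
```

```bash
python3 -m handwheel '[[[-20,-7,0],[0,0,0],-0.2],[[-40,-13,0],[0,0,0],-0.2],[[-40,-13,0],[0,0,0],-0.2],[[-17.3,-7.2,0],[0,0,0.8],0],[[0,0,0],[0,0,0.8],0],[[0,0,0],[0,0,0.78],0],[[0,0,0],[0,0,0],0],[[0,0,0],[0,0,0],0],[[0,0,0],[0,0,0],0]]'; python3 yaw.py w10 77
```

```text
clock: 34.72
position: [0.5174, -0.0988, 0.1193]
ee_rot: [-0.0, 0.855, 0.518, -0.0]
contact_force: [-0.8, 0.4, -0.4]
width: 0.0426
gripper_force: 0.0
[ 0.51735243 -0.09881872  0.1192616 ] toolyaw 62.422227054506564
74.0 [[246.0, 74.3], [243.9, 115.3], [242.0, 153.4], [240.2, 189.0], [239.0, 211.3]]
75.0 [[248.5, 74.1], [247.0, 115.2], [245.6, 153.4], [244.3, 188.9], [243.5, 211.3]]
76.0 [[251.0, 74.0], [250.1, 115.1], [249.2, 153.3], [248.4, 188.9], [247.9, 211.3]]
77.0 [[253.5, 73.8], [253.2, 114.9], [252.8, 153.1], [252.6, 188.7], [252.4, 211.1]]
78.0 [[256.0, 73.5], [256.2, 114.7], [256.5, 152.9], [256.7, 188.5], [256.8, 210.9]]
79.0 [[258.5, 73.2], [259.3, 114.4], [260.1, 152.6], [260.8, 188.2], [261.3, 210.7]]
80.0 [[261.0, 72.8], [262.4, 114.0], [263.7, 152.3], [264.9, 187.9], [265.7, 210.3]]
72 [183, 187, 190, 191, 190, 188, 191, 188, 185, 189, 187, 185, 186, 187, 188, 184, 181, 186, 186, 186, 186, 185, 185, 187, 172, 103, 91, 92, 93, 95, 95, 95, 96, 96, 95, 93, 91, 90, 88, 120, 167, 185, 189, 155, 96, 96, 97, 94, 94, 97, 97, 100, 99, 97, 98, 96, 97, 98, 97, 96, 96, 96, 96, 98
[... 619 characters left out ...]
, 92]
187 [188, 185, 185, 185, 183, 185, 187, 183, 185, 182, 182, 183, 185, 181, 180, 180, 180, 184, 181, 183, 184, 178, 181, 180, 154, 100, 98, 100, 98, 100, 98, 98, 99, 98, 99, 97, 96, 94, 92, 115, 175, 177, 176, 175, 179, 179, 180, 183, 177, 178, 179, 179, 176, 171, 175, 177, 178, 180, 182, 181, 179, 175, 175, 179, 182, 179, 177, 173, 176, 182]
210 [183, 184, 184, 184, 183, 181, 182, 188, 185, 182, 183, 182, 184, 185, 181, 183, 180, 180, 182, 183, 179, 180, 179, 181, 157, 131, 153, 150, 137, 106, 65, 50, 60, 101, 120, 114, 115, 112, 97, 144, 180, 179, 184, 184, 180, 180, 179, 177, 176, 174, 177, 177, 179, 182, 179, 179, 179, 180, 175, 171, 177, 177, 179, 180, 182, 180, 177, 174, 177, 181]
```

```bash
python3 -m handwheel '[[[0,0,30],[0,0,0],0],[[0,0,40],[0,0,0],0],[[0,0,30],[0,0,0],0],[[0,0,14],[0,0,0],0],[[0,0,2.5],[0,0,0],0],[[0,0,0],[0,0,0],0],[[0,-4,0],[0,0,0],0],[[0,-3.5,0],[0,0,0],0],[[0,0,0],[0,0,0],0]]'
python3 -m handwheel '[[[0.1,-6.95,0],[0,0,0.333],0],[[0.1,-6.95,0],[0,0,0.333],0],[[0.1,-6.95,0],[0,0,0.333],0],[[0.1,-6.95,0],[0,0,0.333],0],[[0.1,-6.95,0],[0,0,0.333],0]]'
```

```text
clock: 35.9
position: [0.5106, -0.0951, 0.0034]
ee_rot: [0.0, 0.855, 0.518, 0.0]
contact_force: [0.6, -0.5, -0.4]
width: 0.0424
gripper_force: 0.0
clock: 36.52
position: [0.4827, -0.0775, 0.0035]
ee_rot: [0.002, 0.898, 0.441, 0.001]
contact_force: [1.1, -3.0, 0.1]
width: 0.0425
gripper_force: 1.4
```

```bash
python3 -m handwheel '[[[0.1,-6.95,0],[0,0,0.333],0],[[0.1,-6.95,0],[0,0,0.333],0],[[0.1,-6.95,0],[0,0,0.333],0],[[0.1,-6.95,0],[0,0,0.333],0],[[0.1,-6.95,0],[0,0,0.333],0],[[0.1,-6.95,0],[0,0,0.333],0]]'
python3 -m handwheel '[[[0.1,-6.95,0],[0,0,0.333],0],[[0.1,-6.95,0],[0,0,0.333],0],[[0.1,-6.95,0],[0,0,0.333],0],[[0.1,-4.5,0],[0,0,0.2],0],[[0,0,0],[0,0,0],0],[[0,0,0],[0,0,0],0]]'
python3 - <<'E'
from h import *
st=readout.get_state();q=st["ee_rot"];ty=2*np.arctan2(q[2],q[1])
p=st["position"][:2]; y=np.array([np.sin(ty),-np.cos(ty)]);h=p+y*(st["width"]/2-.0123)-np.array([.60145,.08194])
# handle centre line passes 10.4 mm off nut: angle of centre at this radius, in wrench axes
r=np.linalg.norm(h);from math import *
for k in range(60,120,1):
    v=np.array([-106.7-.966*k,17.8+.259*k])/1000
    if np.linalg.norm(v)>=r: break
print("wrench yaw",degrees(atan2(h[1],h[0])-atan2(v[1],v[0]))%360,"tool yaw+15",degrees(ty)+15,r)
E
```

```text
clock: 37.28
position: [0.452, -0.0489, 0.0034]
ee_rot: [0.001, 0.939, 0.345, 0.001]
contact_force: [1.9, -4.4, 0.9]
width: 0.0426
gripper_force: 1.6
clock: 38.02
position: [0.4363, -0.0276, 0.003]
ee_rot: [-0.0, 0.958, 0.286, 0.0]
contact_force: [0.6, -0.8, 0.4]
width: 0.0427
gripper_force: 0.5
wrench yaw 48.17965829862982 tool yaw+15 48.1881874355388 0.19846790458661856
```

```bash
python3 -m handwheel '[[[0,-3.2,0],[0,0,0.15],0],[[0,-3,0],[0,0,0.15],0],[[0,0,0],[0,0,0],0],[[0,0,0],[0,0,0],0]]'
python3 -m handwheel '[[[0,4,0],[0,0,0],0],[[0,5,0],[0,0,0],0],[[0,0,-15],[0,0,0],0],[[0,0,-40],[0,0,0],0],[[20,0,-50],[0,0,0],0],[[40,0,-20],[0,0,0],0],[[30,0,0],[0,0,0],0],[[0,0,0],[0,0,0],0],[[0,0,0],[0,0,0],0]]'
python3 - <<'E'
from h import *
import pickle
st=readout.get_state();w=vision.get_image("wrist");t=vision.get_image("top");cv2.imwrite("pics/w11.png",w);cv2.imwrite("pics/t11.png",t);pickle.dump(st,open("st11.pkl","wb"))
q=st["ee_rot"];c=cam("wrist",st);print(st["position"],np.degrees(2*np.arctan2(q[2],q[1])))
a=proj(c,[.60145,.08194,.015])[0];print(a)
u0=int(np.clip(a[0]-85,0,342));v0=int(np.clip(a[1]-50,0,256));print(u0,v0)
k=np.clip(w[v0:v0+128,u0:u0+170].astype(float)*1.6,0,255).astype(np.uint8)
cv2.imwrite("pics/w11b.png",cv2.resize(k,(797,600),interpolation=cv2.INTER_CUBIC))
E
```

```text
clock: 38.52
position: [0.4328, -0.0223, 0.003]
ee_rot: [-0.0, 0.963, 0.271, -0.0]
contact_force: [1.2, -0.4, 1.0]
width: 0.0428
gripper_force: 0.6
clock: 39.65
position: [0.5129, 0.0164, 0.1272]
ee_rot: [-0.0, 0.963, 0.271, -0.001]
contact_force: [-0.4, 0.6, 0.2]
width: 0.0425
gripper_force: 0.0
[0.51289511 0.01639871 0.12721818] 31.410555046104378
[240.07584115  47.96017938]
155 0
```

View pics/w11b.png

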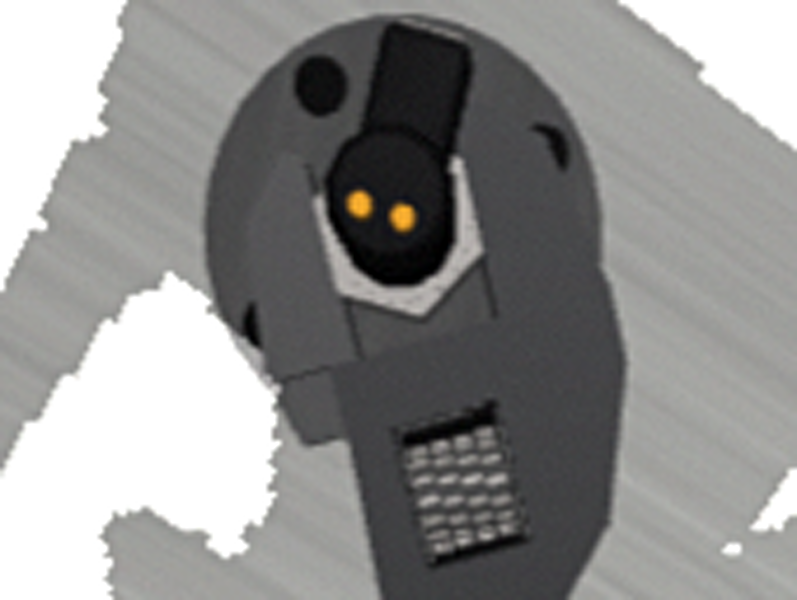

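The jaws are flush on both flats of the turned nut, whose corners are at (315,195), (342,297), (424,317), (485,247) and (460,155). I'll fit the angle.

```bash
python3 - <<'E'
from h import *
import pickle
from scipy.optimize import least_squares
st=pickle.load(open("st11.pkl","rb"));c=cam("wrist",st);s=170/797
f=lambda x,y,z:unproj(c,((x+.5)*s-.5+155,(y+.5)*128/600-.5),z)[:2]
W=np.array([f(*p,.018) for p in [(315,195),(342,297),(424,317),(485,247),(460,155)]])
a=np.radians([0,60,120,180,240])
g=lambda p:((p[:2]+.01386*np.c_[np.cos(a+p[2]),np.sin(a+p[2])])-W).ravel()
r=min((least_squares(g,[.6,.08,i]) for i in np.arange(0,6.3,.5)),key=lambda r:r.cost);print(r.x[:2],"nut",np.degrees(r.x[2])%60,g(r.x).round(4))
d=lambda p,q:np.degrees(np.arctan2(*(f(*p,.015)-f(*q,.015))[::-1]))
print("jaw yaw",d((305,160),(361,357)),"fixed",d((485,262),(497,317)),"win",d((397,432),(434,564)),d((496,404),(525,540)))
E
```

```text
[0.60140171 0.08186282] nut 47.13817217201466 [-0.0007 -0.0003  0.0005  0.0006  0.0003  0.0001 -0.0001 -0.0001  0.0001
 -0.0002]
jaw yaw 47.221272939125285 fixed 45.04351739337561 win 47.16095521444537 44.53664827351263
```

```bash
python3 -c "
from rig import manip; print(manip.sign_off())"
```

```text
the job is handed in; nothing more can be done
None
```

The job is handed in: the wrench lies snug on the grey injector's nut, which the camera measures as turned about 29.5° clockwise, and the robot finished at about 40 s of the 72 s, touching nothing.

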